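Seat the tin under the dispenser and hold its slide at the portion pointer

ROBOT

A 7-joint arm with a two-finger parallel gripper is mounted at the origin on the work surface. World frame = base frame: x ahead of the robot, y to its left, z up, the work surface at z = 0. Lengths are in mm, angles in rad, forces in N, time in s.
With the tool pointing down it reaches from about 400 to 875 mm from the base axis. Payload 4.4 kg.
Tool frame: the origin (TCP) lies on the centre line of the jaws, within the pads' length; the fingertips stand 25 mm ahead of it and the grasp point (between the pads) lies 6 mm ahead of it; z points along the fingers, x is the direction in which the jaws open and shut, and the axes are right-handed (so a half turn about z gives the same grasp; the last joint's range is limited). The gripper opens to 85 mm and grips with 20 to 120 N. Pads are 22 mm wide; open, the fingers measure 114 mm over their backs; the gripper's body (76 mm by 85 mm) begins 54 mm behind the grasp point. The pads swing forward as they close: fully open they stand 13 mm farther back than shut.
Start: joints at [-1.19, 0.628, 0.038, 1.517, -0.027, 0.996, -0.02], TCP at [280.833, 586.217, 256.313] pointing down, gripper open.
Joint ranges: [-3.06, 3.06], [-0.37, 2.12], [-1.25, 1.32], [0.18, 2.47], [-1.1, 4.24], [0.23, 1.98], [-2.94, 2.94]. Speed limits (rad/s): [2.57, 2.57, 3.14, 3.14, 3.14, 3.14, 3.14].

INTERFACE

Orientations are given as [roll, pitch, yaw] about the fixed x, y, z axes, in that order (R = Rz(yaw) Ry(pitch) Rx(roll)).
In Python, from cell import ctrl, cams gives the robot as it stands. The module is installed in compiled form; this text tells all that it offers.
- The arm moves only by the tool step_arm, never from a script. Its arguments are lists of equal length, an entry for each row: "linear": the shift along the tool's x, y, z in mm, a list of three; "yaw": the turn about the tool's z in rad; "gripper": the opening, from -1 (shut) to 1 (fully open). A call has 1 to 8 rows; each row is the pose to reach, as a shift and turn from the pose commanded when the call began, along the tool's axes at that moment; what a row does not reach only later rows make up. A row lasts 1/12 s, in which the tool goes at most 41.7 mm and 7.16 degrees, less where a joint would pass 70% of its speed; a pose out of reach is approached as far as the arm can. A call with a gripper value outside its range is refused whole. The fingers move at their own pace and stop on an object; the grip force is fixed at half the most. Time passes only in rows, so rows that repeat a pose let the fingers close. It gives the time, the measured TCP pose, the force and the opening at its end, in the units of the state.
- ctrl.read_state(): the state, without advancing time (a new reading comes with each control period).
- cams.get_image(name): name is "side" or "top"; returns a dict with "frame" (384x512x3 uint8, red, green, blue), "depth" (384x512 float32, mm along the optical axis (not along the pixel's ray), 0 where there is no reading), "intrinsics" (3x3 intrinsics, pixels), "k1" (the pictures are not rectified: a ray, as slopes to the right and down, at radius r is drawn at 1 + k1 r^2 times it, then the intrinsics apply), "cam_to_world" (4x4, takes a point from camera to world coordinates). Camera axes: x right, y down, z forward; pixel columns grow to the right and rows downward; lengths in mm; the calibration is good to about 2 mm. A picture is of the moment at which its call begins.
- ctrl.finish_job(): hands the job in, once; it reports no verdict.
Trained networks look in the newest picture that a camera, given by its name, has taken for a name from the list of things; names that differ only in an ending like _2 or _b are one class to them, and where a whole thing is asked for, a point or a joint stands for the part that bears it (a point fixed in the world has none). Each returns a list of dicts, best first, with "conf" (0 to 1); they miss things now and then, are a little off and sometimes report something else, mostly with a low value. They report only what shows in the picture. A call takes as long as a camera call. They do not tell look-alikes from the thing itself.
- cams.regions_of(camera, name): "pixels" (384x512 bool, what is visible of it) and "pixel" ([column, row] in pixels, amid what is visible of it).
The state is a dict: "clock": time; "qpos": joint angles; "qd": joint speeds; "tau": joint torques, N m; "eef_pos": TCP position; "tool_rot": TCP orientation; "force": force on the tool from outside, world axes, zero at the start; "torque": the same for the moment, N m; "width": finger opening in mm.
Only numpy, scipy, OpenCV 4.12 (cv2) and the standard library are available. Lean on these libraries where they do the work, as an engineer would, in place of code of your own. Each camera call takes 0.05 s, during which the arm holds its last target.

TASK

At the portion dispenser, push the long open baking tin snug against its three stop posts: its long side against the two posts at the back and its end, below the spout, against the third, standing flat on the table. Only then pull the spring-loaded slide out towards the robot by its upright paddle until its little side tab is level with the pointer set on the scale rail, and keep it there: finish while still holding the slide at the pointer, since it springs shut if let go. Keep the slide shut until the tin is home, keep the tin home afterwards, and leave the other kitchen things standing where they are.

Things in the scene. Friction and masses are not known exactly. Their poses are not given: they have to be found in the camera images.
- station: Fixed table-top portion dispenser, turned up to 0.2 rad: grey plinth with a lidded round hopper, spout, three black stop posts on the table and a scale rail. Origin on the table; at yaw 0 x points away from the robot, y left. In this frame (mm): plinth x -5 to 95, y 105 to 195; hopper centre (45, 150), 100 wide, top 217; rail along x, -180 to 10, at y 205, top 75.
- tin_home (a point): Where the tin's centre is when it is home against all three posts (fixed, 22.5 mm above the table, station (-20, 0) mm; axes as the station's, tin's long axis along y). Posts are black, 20 mm thick, 36 mm tall; from this point the back posts are centred at (40, 20) and (40, -70) mm, the end post at (0, 100). The spout covers x -15 to 30, y 66 to 108 from here, 70 to 108 mm above the table.
- tin_center (a point): Centre of the tin, half-way up. Loose open baking tin of dark steel, 60 mm (x) by 180 mm (y, long axis) by 45 mm tall, walls 4 mm, 0.3 to 0.55 kg. Starts flat on the table 50 to 105 mm short of home along the station's x (nearer the robot) and 12 to 60 mm short along its y (to the right), turned up to 0.35 rad. Pushing it takes 1 to 5 N.
- paddle (a point): Grip point, 120 mm above the table, of the slide's upright black paddle: a plate 14 mm thick (station's x), 60 mm wide (y), from 74 to 140 mm above the table, at the end of a flat stem (30 mm wide, top 89 mm above the table) running back (+x) into the housing. Pinch across the 14 mm from above, or hook from behind above the stem. Shut: at station (-85, 150) mm, 80 mm from the plinth. Axes as the station's.
- slide (a joint): How far the slide is pulled out, m: 0 shut, growing as the paddle moves along the station's -x (towards the robot); end of travel 0.085. Its spring pulls it shut with about 3.3 N when shut and 1.1 N more for every 10 mm out.
- index_tab (a point): Centre of the small steel tab (4 mm thick along x, 16 mm tall) on the paddle's +y side, 47 mm in +y of the paddle's middle, 97 mm above the table, at the same station x as the paddle's middle. Axes as the station's.
- mark (a point): Pointer clamped on the scale rail: an upright steel fin 4 mm thick along x, top 106 mm above the table. The point is in the fin's middle, 97 mm above the table, 8 mm in +y of the tab's centre line. Set 30 to 60 mm out from the tab's shut place; the slide is at the mark when tab and fin have the same station x. Does not move. Axes as the station's.
- spice_jar: Bystander: small jar, 44 mm wide, 85 mm tall, behind the back posts. Origin under its centre.
- ring_cutter: Bystander: open steel pastry ring, 70 mm wide, 45 mm tall, behind the back posts. Origin under its centre.
- shaker: Bystander: aluminium shaker, 52 mm wide, 114 mm tall, right of the station. Origin under its centre.
- bowl: Bystander: steel bowl, 110 mm wide, 45 mm tall, left of the dispenser. Origin under its centre.
- cup: Bystander: steel cup, 60 mm wide, 70 mm tall, left of the rail. Origin under its centre.
- pepper_mill: Bystander: wooden mill, 54 mm wide, 146 mm tall, right of the station. Origin under its centre.
Mind the look-alikes: they are no part of the job. Leave any green or turquoise look-alike of the part that bears tin_center alone.

How it is judged (in metres and radians):
On the way, in this order (a step that is already met when the one before it is completed fails the run):
1. the tin is home against all three posts, the slide still shut (x of tin_center in the frame of station between -0.0245 and -0.0155 m and y of tin_center in the frame of station between -0.0045 and 0.0045 m and angle between the y axis of tin_center and the y axis of station, either way round below 0.05 rad and angle between tin_center's own z axis and vertical below 0.08 rad and height (world z) of tin_center below 0.03 m and value of joint slide below 0.01 m), for 0.2 s.
2. the slide is pulled out so that its tab is level with the pointer, the tin still home (x of tin_center in the frame of station between -0.0245 and -0.0155 m and y of tin_center in the frame of station between -0.0045 and 0.0045 m and angle between the y axis of tin_center and the y axis of station, either way round below 0.05 rad and angle between tin_center's own z axis and vertical below 0.08 rad and height (world z) of tin_center below 0.03 m and x of index_tab in the frame of mark between -0.005 and 0.005 m and velocity of joint slide between -0.02 and 0.02 m/s), for 0.3 s.
At the end, for the whole second after the job is handed in: The tin stands flat against the three posts (centre within 4.5 mm of home each way, turned less than 0.05 rad), and the fingers hold the slide at rest, pressing on it with more than 3 N, its tab within 5 mm of the pointer along the station's x, through the last second (all of step 2 and contact force between the fingers and slide above 3 N and contact force between tin and slide below 0.1 N and linear speed of tin below 0.02 m/s); the arm keeps its last pose, push and grip.
It fails at once if the slide is opened (more than 15 mm) while the tin is not home (over 12 mm away) (value of joint slide above 0.015 m and horizontal distance between tin_center and tin_home above 0.012 m).
It fails at once if a bystander is shoved more than 30 mm (distance of any of spice_jar, ring_cutter, shaker, bowl, cup, pepper_mill from where it was at the start of the episode above 0.03 m).
It fails at once if a standing bystander is knocked over (angle between any of spice_jar, ring_cutter, shaker, bowl, cup, pepper_mill's own z axis and vertical above 0.5 rad).
It also fails if it takes over 54 s, if anything falls off the work surface, if the arm or the gripper's body presses on something with over 40 N, if the wrist force passes 120 N, or if a joint passes its speed limit or range.

## Working session

There is one attempt and no reset: what is moved stays moved. The work goes in short steps, Python scripts to look and compute and a tool call to move; the robot and the scene stay as the last step left them, time stands still between calls to the robot, and variables do not carry over. Pictures are saved under pics/ and viewed, and the job is handed in when it is done.

Besides the shell and the picture viewer there is one more tool, called as a command line: name --pt "numbers of a row" for each row, then --argument value for the rest. step_arm: Moves the arm, as the interface text tells. Its arguments: {"type":"object","properties":{"linear":{"type":"array"},"yaw":{"type":"array"},"gripper":{"type":"array"}},"required":["linear","yaw","gripper"]}

```bash
mkdir -p pics; cat > h.py <<'E'
from cell import ctrl, cams
import numpy as np, cv2
def save(im,name,mask=None):
    f=cv2.cvtColor(im["frame"],cv2.COLOR_RGB2BGR)
    cv2.imwrite("pics/"+name,cv2.resize(f,None,fx=1.5,fy=1.5))
def cloud(im):
    K=im["intrinsics"];k1=im["k1"];d=im["depth"]
    v,u=np.mgrid[0:384,0:512]
    x=(u-K[0,2])/K[0,0];y=(v-K[1,2])/K[1,1]
    rd=np.hypot(x,y);r=rd.copy()
    for _ in range(20): r=rd/(1+k1*r*r)
    s=np.where(rd>0,r/np.maximum(rd,1e-9),1)
    P=np.stack([x*s*d,y*s*d,d,np.ones_like(d)],-1)@im["cam_to_world"].T
    P=P[...,:3];P[d<=0]=np.nan
    return P
E
python3 - <<'E'
from h import *
s=ctrl.read_state();print(s)
for c in("top","side"):
    im=cams.get_image(c);save(im,c+"0.png");np.savez(c+"0.npz",**im)
    P=cloud(im);print(c,im["cam_to_world"].round(2).tolist(),im["intrinsics"].tolist(),im["k1"])
    for n in "station tin_center paddle index_tab mark spice_jar ring_cutter shaker bowl cup pepper_mill".split():
        for r in cams.regions_of(c,n):
            q=P[r["pixels"]];q=q[~np.isnan(q[:,0])]
            print(n,round(r["conf"],2),np.round(r["pixel"]),r["pixels"].sum(),np.round(np.median(q,0)) if len(q) else None)
E
```

```text
{'clock': 0.0, 'qpos': array([-1.1897671 ,  0.62934934,  0.03845611,  1.51835146, -0.02698748,
        0.99627054, -0.02003789]), 'qd': array([-2.76156611e-04, -1.05365535e-03,  1.16313956e-03, -4.00593447e-04,
        3.02275034e-04, -2.56175308e-03,  5.26221600e-05]), 'tau': array([-2.04949778e-03, -5.63405442e+01,  1.22533556e+00, -1.93442005e+01,
        1.08605289e-02,  1.01827201e-02,  5.96997438e-06]), 'eef_pos': array([280.61157867, 585.68715007, 255.39249803]), 'tool_rot': array([3.14154954e+00, 1.85976791e-03, 1.12392490e+00]), 'force': array([-0.92494456, -0.2806055 , -0.18399136]), 'torque': array([-0.03632057,  0.03936586, -0.03921719]), 'width': 85.713461736517}
top [[-0.03, -0.98, 0.18, 392.39], [-1.0, 0.03, -0.01, 15.54], [0.0, -0.18, -0.98, 968.67], [0.0, 0.0, 0.0, 1.0]] [[373.809405918265, 0.0, 257.9714818129433], [0.0, 373.809405918265, 188.3819081150792], [0.0, 0.0, 1.0]] -0.004494764700658324
station 0.77 [184. 155.] 4482 [625. 177. 106.]
tin_center 0.78 [361. 268.] 2185 [ 354. -248.    6.]
tin_center 0.77 [232. 279.] 1982 [337.  74.   5.]
tin_center 0.64 [271. 1
[... 945 characters left out ...]
er 0.86 [168. 244.] 2084 [343.  69.  20.]
tin_center 0.8 [253. 216.] 1963 [557. -27.  25.]
paddle 0.73 [199. 163.] 616 [531. 167. 103.]
index_tab 0.73 [200. 162.] 670 [531. 169.  99.]
index_tab 0.38 [366. 207.] 476 [ 671. -269.   99.]
mark 0.58 [169. 176.] 95 [489. 213.  82.]
spice_jar 0.76 [300. 181.] 476 [716. -56.  55.]
ring_cutter 0.95 [265. 170.] 487 [717.  75.  31.]
shaker 0.9 [365. 210.] 456 [ 671. -268.  100.]
shaker 0.35 [196. 163.] 621 [530. 167. 102.]
bowl 0.7 [167. 154.] 611 [597. 359.  31.]
cup 0.86 [138. 171.] 530 [461. 328.  52.]
cup 0.56 [348. 243.] 1166 [ 568. -290.   82.]
pepper_mill 0.71 [350. 244.] 1118 [ 567. -291.   86.]
pepper_mill 0.56 [298. 180.] 486 [717. -55.  54.]
```

View pics/top0.png

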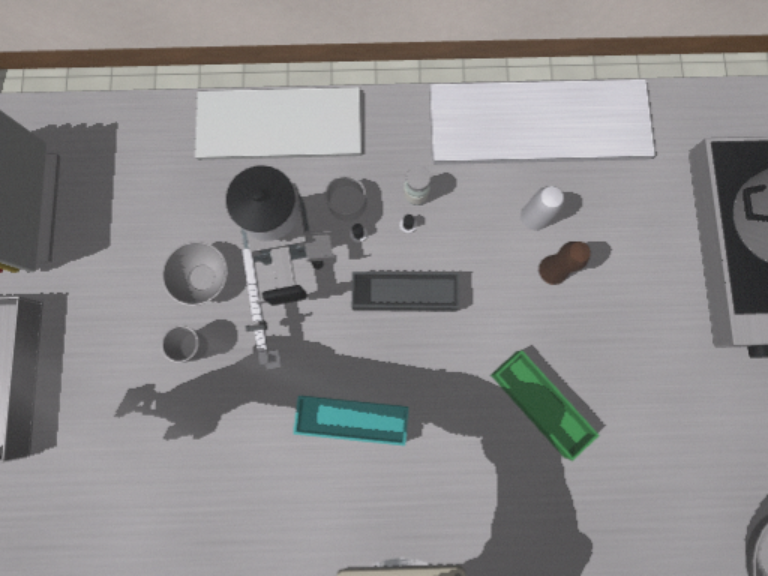

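View pics/side0.png

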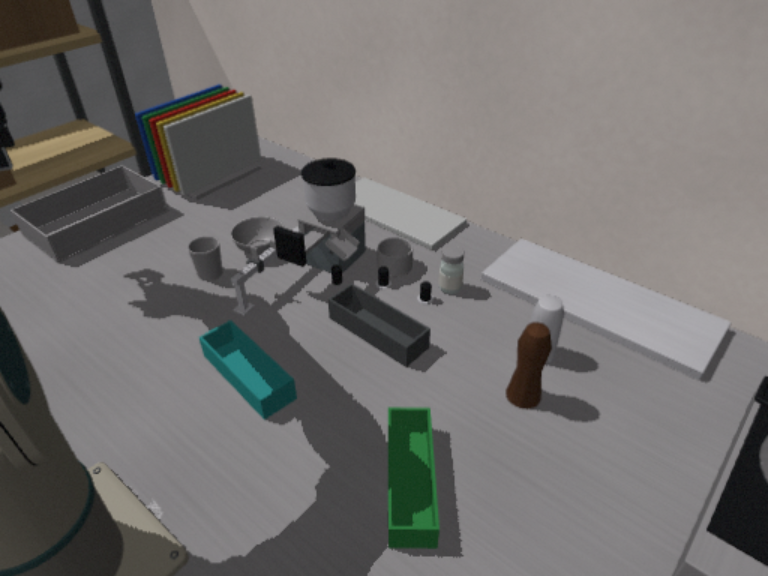

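```bash
python3 - <<'E'
from h import *
from scipy.optimize import least_squares
D={c:dict(np.load(c+"0.npz")) for c in("top","side")}
def pt(cl,x0,x1,y0,y1,z0,z1):
    m=(cl[...,0]>x0)&(cl[...,0]<x1)&(cl[...,1]>y0)&(cl[...,1]<y1)&(cl[...,2]>z0)&(cl[...,2]<z1)
    return m
for c in D:
    P=cloud(D[c]);g=D[c]["frame"].mean(-1)
    print(c,"table z",np.nanmedian(P[200:230,330:350,2]))
    # posts
    m=pt(P,560,700,-80,130,25,45)&(g<60)
    n,l,st,ce=cv2.connectedComponentsWithStats(m.astype(np.uint8))
    for i in range(1,n):
        if st[i,4]>6: 
            q=P[l==i]; print(" post?",st[i,4],ce[i].round(1),q.mean(0).round(1),q.min(0).round(),q.max(0).round())
    m=pt(P,470,620,-140,90,38,50)
    n,l,st,ce=cv2.connectedComponentsWithStats(m.astype(np.uint8),connectivity=8)
    for i in range(1,n):
        if st[i,4]>60:
            q=P[l==i]; print(" rim",st[i,4],ce[i].round(1),q.mean(0).round(1),q.min(0).round(),q.max(0).round(),cv2.minAreaRect(q[:,:2].astype(np.float32)))
    m=pt(P,430,640,180,260,68,82)
    q=P[m];print(" rail",len(q),q.mean(0),cv2.fitLine(q[:,:2].astype(np.float32),cv2.DIST_HUBER,0,.01,.01).ravel(),q.min(0),q.max(0))
    m=pt(P,450,600,100,230,120,150)
    q=P[m];print(" paddle",len(q),q.mean(0).round(1),cv2.minAreaRect(q[:,:2].astype(np.float32)))
    m=pt(P,540,800,100,260,195,230)
    q=P[m];print(" hopper",len(q),cv2.minEnclosingCircle(q[:,:2].astype(np.float32)))
    m=pt(P,430,600,190,260,88,112)
    q=P[m];print(" fin",len(q),q.round(0).tolist()[:40])
f=cv2.cvtColor(D["top"]["frame"],cv2.COLOR_RGB2BGR)[90:260,120:320];cv2.imwrite("pics/z1.png",cv2.resize(f,None,fx=4,fy=3.5*4/3.5,interpolation=cv2.INTER_CUBIC)[:600])
f=cv2.cvtColor(D["side"]["frame"],cv2.COLOR_RGB2BGR)[95:245,110:310];cv2.imwrite("pics/z2.png",cv2.resize(f,None,fx=4,fy=4,interpolation=cv2.INTER_CUBIC))
E
```

```text
top table z 0.5643711955873414
 post? 39 [272.1 146.7] [671.6 -32.7  35.4] [665. -40.  27.] [681. -25.  40.]
 post? 45 [238.1 152.6] [657.9  55.7  35.7] [649.  48.  26.] [667.  64.  40.]
 post? 15 [211.4 175.4] [600.1 125.   33.5] [597. 121.  25.] [603. 129.  38.]
 rim 386 [268.9 192.6] [549.7 -20.   44.4] [ 516. -112.   38.] [582.  68.  50.] ((549.2147827148438, -21.705360412597656), (179.43569946289062, 61.029541015625), 87.94038391113281)
 rail 508 [525.06324506 220.16052667  74.99515914] [9.8910052e-01 1.4724205e-01 5.2313324e+02 2.2082364e+02] [431.83210331 188.37840752  68.06376722] [618.06278103 241.58038901  81.94378664]
 paddle 197 [533.  166.5 137.6] ((533.9049072265625, 167.7001190185547), (14.408671379089355, 59.71479415893555), 9.546758651733398)
 hopper 1542 ((662.6165771484375, 188.32699584960938), 49.97000503540039)
 fin 45 [[597.0, 191.0, 92.0], [595.0, 191.0, 91.0], [593.0, 191.0, 90.0], [591.0, 192.0, 89.0], [588.0, 191.0, 91.0], [586.0, 192.0, 89.0], [530.0, 204.0, 105.0], [528.0, 213.0, 106.0], [528.0, 211.0, 108.0], [528.0, 209.0, 105.0], [527.0, 206.0, 107.0], 
[... 1797 characters left out ...]
.0, 208.0, 105.0], [527.0, 205.0, 106.0], [527.0, 201.0, 108.0], [522.0, 209.0, 103.0], [525.0, 209.0, 101.0], [525.0, 204.0, 104.0], [526.0, 201.0, 105.0], [524.0, 193.0, 109.0], [526.0, 214.0, 95.0], [529.0, 214.0, 93.0], [525.0, 205.0, 100.0], [525.0, 200.0, 102.0], [522.0, 192.0, 107.0], [489.0, 222.0, 108.0], [491.0, 221.0, 108.0], [492.0, 217.0, 109.0], [525.0, 214.0, 92.0], [524.0, 208.0, 96.0], [526.0, 206.0, 96.0], [526.0, 201.0, 98.0], [522.0, 192.0, 104.0], [488.0, 221.0, 106.0], [488.0, 217.0, 108.0], [489.0, 214.0, 109.0], [491.0, 213.0, 108.0], [492.0, 210.0, 109.0], [525.0, 205.0, 93.0], [525.0, 201.0, 95.0], [523.0, 194.0, 100.0], [488.0, 223.0, 102.0], [487.0, 216.0, 106.0]]
```

View pics/z1.png

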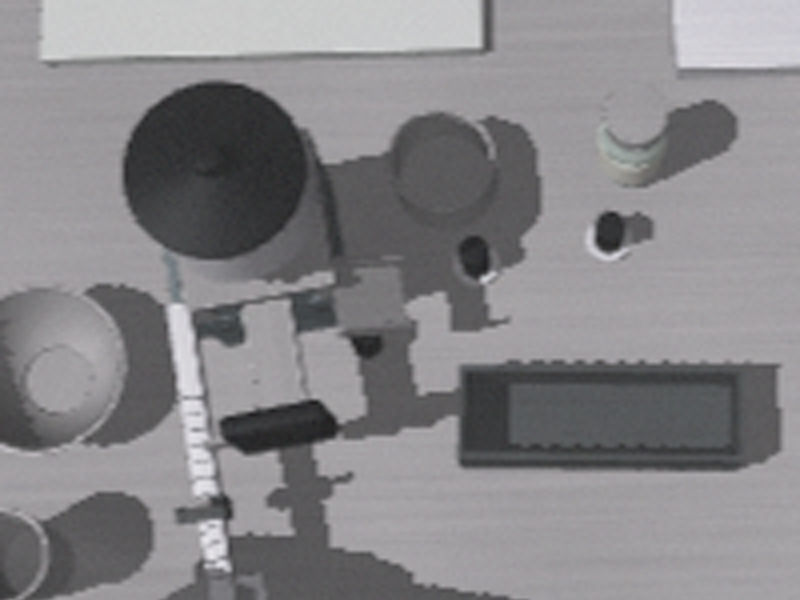

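View pics/z2.png

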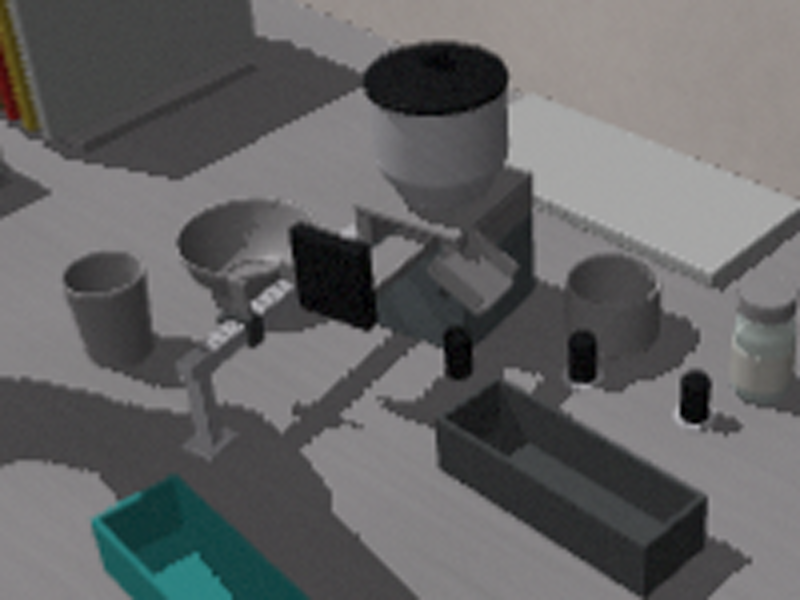

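```bash
cat >> h.py <<'E'
from scipy.spatial.transform import Rotation as Rn
def goto(x,y,z,yaw=None):
    s=ctrl.read_state();R=Rn.from_euler("xyz",s["tool_rot"]).as_matrix()
    d=R.T@(np.array([x,y,z])-s["eef_pos"]);w=s["tool_rot"][2]
    dy=0 if yaw is None else -((yaw-w+np.pi/2)%np.pi-np.pi/2)
    print("t",s["clock"],"pos",s["eef_pos"].round(1),"yaw",w.round(3),"F",s["force"].round(1),"w",round(s["width"],1)," => shift",d.round(1),"yaw",round(dy,3),"rows>=",np.ceil(max(np.linalg.norm(d)/41.7,abs(dy)/.125)))
E
python3 -c "
from h import *
goto(547.6,-46.5,256,-0.036)"
```

```text
t 1.2 pos [280.8 586.2 256.3] yaw 1.124 F [-0.8  0.3  0.1] w 85.9  => shift [-4.553e+02  5.140e+02  3.000e-01] yaw 1.16 rows>= 17.0
```

step_arm --pt "-27 30 0" --pt "-54 60 0" --pt "-81 90 0" --pt "-108 120 0" --pt "-135 150 0" --pt "-162 180 0" --pt "-189 210 0" --pt "-216 240 0" --yaw '[0.08,0.16,0.24,0.32,0.4,0.48,0.56,0.64]' --gripper '[1,1,1,1,1,1,1,1]'

```text
clock: 1.87
eef_pos: [404.4, 286.0, 256.6]
tool_rot: [-3.141, -0.001, 0.48]
force: [0.6, 0.3, 0.5]
width: 85.1
```

```bash
python3 -c "
from h import *
goto(547.6,-46.5,200,-0.036)"
```

```text
t 1.8667 pos [404.4 286.  256.6] yaw 0.48 F [0.6 0.3 0.5] w 85.1  => shift [-26.7 361.1  56.5] yaw 0.516 rows>= 9.0
```

step_arm --pt "-3 40 0" --pt "-6 80 0" --pt "-9 120 10" --pt "-12 160 20" --pt "-15 200 30" --pt "-18 240 40" --pt "-21 280 50" --pt "-24 318 56" --yaw '[0.07,0.14,0.21,0.28,0.35,0.42,0.49,0.516]' --gripper '[1,1,1,1,1,1,1,1]'

```text
clock: 2.53
eef_pos: [531.0, -7.0, 199.5]
tool_rot: [3.141, 0.001, -0.035]
force: [0.2, 0.3, 0.9]
width: 85.6
```

```bash
python3 -c "
from h import *
goto(547.6,-46.5,90,-0.036)"
```

```text
t 2.5333 pos [531.   -7.  199.5] yaw -0.035 F [0.2 0.3 0.9] w 85.6  => shift [ 18.1  38.8 109.5] yaw 0.001 rows>= 3.0
```

step_arm --pt "9 20 20" --pt "18 39 50" --pt "18 39 85" --pt "18 39 110" --pt "18 39 130" --pt "18 39 145" --pt "18 39 158" --pt "18 39 160" --yaw '[0,0,0,0,0,0,0,0]' --gripper '[1,1,1,1,1,1,1,1]'

```text
clock: 3.2
eef_pos: [546.2, -44.3, 38.2]
tool_rot: [-3.141, 0.003, -0.032]
force: [-0.2, -0.5, 0.5]
width: 85.3
```

```bash
python3 -c "
from h import *
goto(547.6,-46.5,38,-0.036)
im=cams.get_image('side');save(im,'s1.png')"
```

```text
t 3.2 pos [546.2 -44.3  38.2] yaw -0.032 F [-0.2 -0.5  0.5] w 85.3  => shift [1.5 2.1 0.2] yaw 0.004 rows>= 1.0
```

View pics/s1.png

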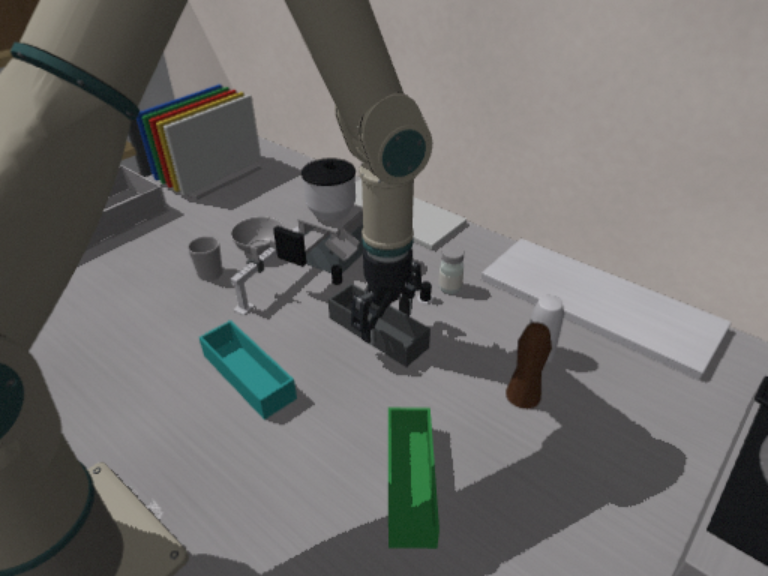

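The gripper straddles the dark tin around (385,325), slightly right of its middle; nothing is displaced. Close.

step_arm --pt "1 2 0" --pt "1 2 0" --pt "1 2 0" --pt "1 2 0" --pt "1 2 0" --pt "1 2 0" --pt "1 2 0" --pt "1 2 0" --yaw '[0,0,0,0,0,0,0,0]' --gripper '[0.3,0,-0.2,-0.3,-0.3,-0.3,-0.3,-0.3]'

```text
clock: 3.92
eef_pos: [548.8, -46.9, 41.5]
tool_rot: [3.141, -0.002, -0.032]
force: [-1.0, -1.0, 7.0]
width: 58.7
```

```bash
python3 -c "
from h import *
goto(547.6,-46.5,38,0.16)"
```

```text
t 3.9167 pos [548.8 -46.9  41.5] yaw -0.032 F [-1. -1.  7.] w 58.7  => shift [-1.3 -0.4  3.5] yaw -0.192 rows>= 2.0
```

step_arm --pt "0 0 -2" --pt "0 0 -3" --pt "0 0 -3" --pt "0 0 -3" --yaw '[-0.06,-0.12,-0.19,-0.19]' --gripper '[-0.3,-0.3,-0.3,-0.3]'

```text
clock: 4.25
eef_pos: [548.4, -46.4, 43.5]
tool_rot: [-3.141, -0.0, 0.16]
force: [0.7, -0.2, -3.8]
width: 59.0
```

```bash
python3 -c "
from h import *
goto(622.9,1.5,41,0.16)"
```

```text
t 4.25 pos [548.4 -46.4  43.5] yaw 0.16 F [ 0.7 -0.2 -3.8] w 59.0  => shift [ 81.2 -35.4   2.5] yaw -0.0 rows>= 3.0
```

step_arm --pt "15 -6 1" --pt "30 -12 1.5" --pt "45 -18 1.5" --pt "60 -24 1.5" --pt "70 -28 1.5" --pt "76 -30 1.5" --pt "76 -30 1.5" --yaw '[0,0,0,0,0,0,0]' --gripper '[-0.3,-0.3,-0.3,-0.3,-0.3,-0.3,-0.3]'

```text
clock: 4.83
eef_pos: [619.8, -3.5, 41.7]
tool_rot: [-3.141, -0.001, 0.159]
force: [-0.3, -0.3, -3.5]
width: 59.1
```

```bash
cat >> h.py <<'E'
S0=np.array([641,32.9]);SY=0.16
def tin():
    for c in("top","side"):
        im=cams.get_image(c);P=cloud(im)
        g=im["frame"].astype(float).mean(-1)
        c_,s_=np.cos(SY),np.sin(SY)
        X=(P[...,0]-S0[0])*c_+(P[...,1]-S0[1])*s_;Y=-(P[...,0]-S0[0])*s_+(P[...,1]-S0[1])*c_
        out=[]
        m=(X>-80)&(X<30)&(Y<98)&(Y>-140)&(P[...,2]>39)&(P[...,2]<50)
        n,l,st,ce=cv2.connectedComponentsWithStats(m.astype(np.uint8),connectivity=8)
        for i in range(1,n):
            if st[i,4]>25:
                q=np.stack([X[l==i],Y[l==i]],-1).astype(np.float32)
                print(c,st[i,4],q.min(0).round(1),q.max(0).round(1),cv2.minAreaRect(q))
        q=np.stack([X[m],Y[m]],-1).astype(np.float32);print(c,"all",cv2.minAreaRect(q))
        yield im
E
python3 -c "
from h import *
goto(625.3,5,41,0.16)
a,b=tin();save(a,'t2.png');save(b,'s2.png')"
```

```text
t 4.8333 pos [619.8  -3.5  41.7] yaw 0.159 F [-0.3 -0.3 -3.5] w 59.1  => shift [ 6.8 -7.6  0.7] yaw -0.001 rows>= 1.0
top all ((-45.443477630615234, -92.24681091308594), (10.245383262634277, 22.160642623901367), 80.22407531738281)
side 181 [-60.4 -18.6] [ 3.3 96.5] ((-28.695466995239258, 38.71273422241211), (116.43859100341797, 62.769039154052734), 88.20399475097656)
side 216 [-71.1 -99. ] [ 16.5 -23.8] ((-26.54720687866211, -62.93791198730469), (85.43511199951172, 73.8749771118164), 4.035728454589844)
side all ((-30.614885330200195, -5.26177978515625), (92.2937240600586, 194.1670379638672), 11.116135597229004)
```

View pics/t2.png

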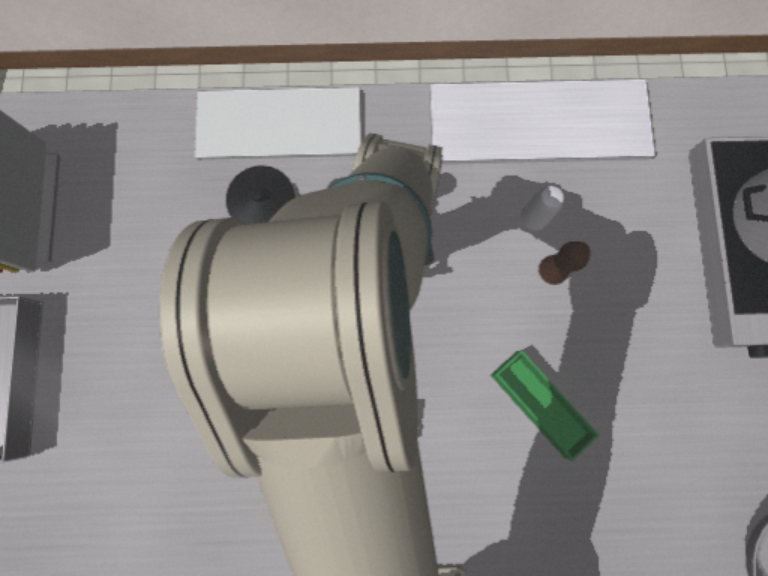

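View pics/s2.png

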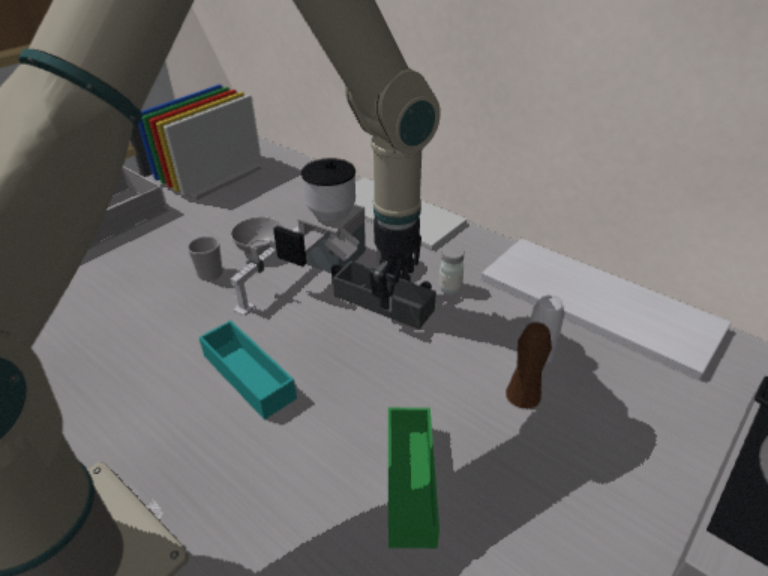

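step_arm --pt "3 0 0.5" --pt "6 0 1" --pt "7.5 0 1" --pt "8.5 0 1" --pt "9 0 1" --pt "9 0 1" --yaw '[0,0,0,0,0,0]' --gripper '[-0.3,-0.3,-0.3,-0.3,-0.3,-0.3]'

```text
clock: 5.43
eef_pos: [624.4, -4.9, 41.8]
tool_rot: [-3.141, 0.006, 0.156]
force: [-6.7, -0.3, 8.7]
width: 59.4
```

```bash
python3 -c "
from h import *
goto(625.3,5,41,0.16)"
```

```text
t 5.4333 pos [624.4  -4.9  41.8] yaw 0.156 F [-6.7 -0.3  8.7] w 59.4  => shift [ 2.4 -9.6  0.7] yaw -0.004 rows>= 1.0
```

step_arm --pt "-3 -2 -1" --pt "-3 -4 -1" --pt "-3 -6 -1" --pt "-3 -8 -1" --pt "-3 -10 -1" --pt "-3 -12 -1" --pt "-3 -12 -1" --yaw '[0,0,0,0,0,0,0]' --gripper '[-0.3,-0.3,-0.3,-0.3,-0.3,-0.3,-0.3]'

```text
clock: 6.02
eef_pos: [623.2, 5.3, 42.0]
tool_rot: [3.138, -0.001, 0.157]
force: [0.3, -3.6, -2.1]
width: 59.0
```

```bash
python3 -c "
from h import *
goto(625.3,5,41,0.16)"
```

```text
t 6.0167 pos [623.2   5.3  42. ] yaw 0.157 F [ 0.3 -3.6 -2.1] w 59.0  => shift [2.1 0.6 1. ] yaw -0.003 rows>= 1.0
```

step_arm --pt "1 -0.5 0.5" --pt "2 -1 1" --pt "3 -1 1.5" --pt "3 -1 1.5" --pt "3 -1 1.5" --yaw '[0,0,0,0,0]' --gripper '[-0.3,-0.3,-0.3,-0.3,-0.3]'

```text
clock: 6.43
eef_pos: [623.5, 5.3, 41.7]
tool_rot: [3.138, 0.004, 0.157]
force: [-7.8, -7.7, 12.7]
width: 58.7
```

```bash
python3 -c "
from h import *
goto(625.3,5,41,0.16)
list(tin())"
```

```text
t 6.4333 pos [623.5   5.3  41.7] yaw 0.157 F [-7.8 -7.7 12.7] w 58.7  => shift [1.7 0.6 0.7] yaw -0.003 rows>= 1.0
top 65 [-50.9 -89. ] [  8.7 -60.6] ((-20.987361907958984, -75.03630828857422), (28.016328811645508, 59.603782653808594), 89.10188293457031)
top all ((-20.987361907958984, -75.03630828857422), (28.016328811645508, 59.603782653808594), 89.10188293457031)
side 172 [-54.6   0.3] [ 9.1 91.6] ((-22.083295822143555, 46.070682525634766), (63.09101104736328, 89.93205261230469), 1.5563040971755981)
side 220 [-65.7 -89.7] [ 27.5 -15.1] ((-18.9295654296875, -53.09424591064453), (91.52993774414062, 73.40229797363281), 2.7139697074890137)
side all ((-25.398693084716797, 0.216705322265625), (88.22491455078125, 184.47230529785156), 7.218968391418457)
```

step_arm --pt "-1 0.5 -1.5" --pt "-1.5 1 -1.5" --pt "-1.5 1 -1.5" --pt "-1.5 1 -1.5" --pt "-1.5 1 -1.5" --pt "-1.5 1 -1.5" --yaw '[0,0,0,0,0,0]' --gripper '[-0.3,-0.3,0.6,0.8,0.8,0.8]'

```text
clock: 7.03
eef_pos: [624.6, 9.0, 42.0]
tool_rot: [-3.141, -0.001, 0.159]
force: [0.2, 0.9, -0.1]
width: 76.9
```

```bash
python3 -c "
from h import *
goto(625.3,5,41,0.16)
a,b=tin();save(b,'s3.png')"
```

```text
t 7.0333 pos [624.6   9.   42. ] yaw 0.159 F [ 0.2  0.9 -0.1] w 76.9  => shift [0.  4.1 1. ] yaw -0.001 rows>= 1.0
top 69 [-51.1 -89.5] [  8.1 -57.9] ((-25.333335876464844, -82.56655883789062), (28.75987434387207, 64.17236328125), 69.65582275390625)
top all ((-25.333335876464844, -82.56655883789062), (28.75987434387207, 64.17236328125), 69.65582275390625)
side 156 [-54.3  16.1] [ 8.1 92.1] ((-23.002004623413086, 54.11647415161133), (62.430389404296875, 75.88176727294922), 0.22169633209705353)
side 265 [-72.5 -89.8] [29.6 -9.8] ((-20.944908142089844, -51.21085739135742), (98.5781021118164, 79.18299865722656), 3.7413599491119385)
side all ((-25.145038604736328, -0.30460357666015625), (97.41813659667969, 182.32249450683594), 4.891110420227051)
```

View pics/s3.png

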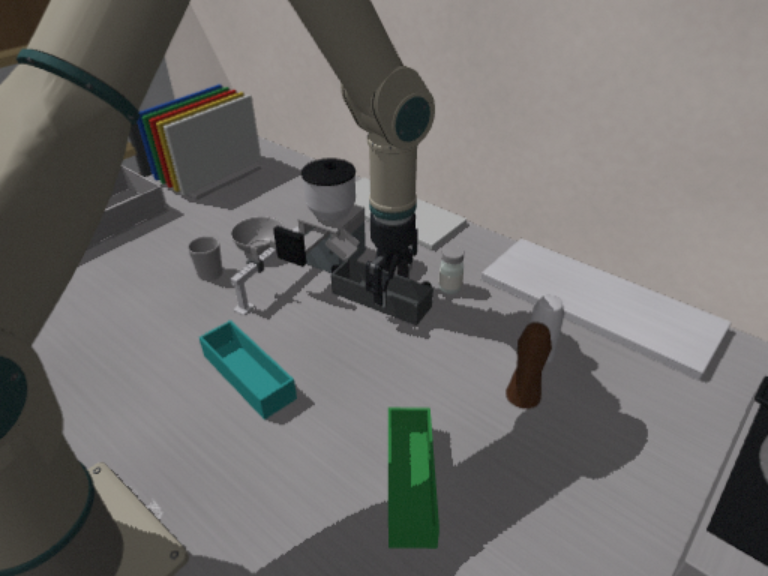

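step_arm --pt "0 0 -15" --pt "0 0 -40" --pt "0 0 -80" --pt "0 0 -120" --pt "0 0 -160" --pt "-30 0 -190" --pt "-70 0 -200" --pt "-110 0 -200" --yaw '[0,0,0,0,0,0,0,0]' --gripper '[0.8,1,1,1,1,1,1,1]'

```text
clock: 7.8
eef_pos: [516.7, -9.3, 244.9]
tool_rot: [3.141, -0.007, 0.159]
force: [0.2, 0.0, 0.1]
width: 85.4
```

```bash
python3 -c "
from h import *
goto(532,167,240,0.16)
a,b=tin();save(b,'s4.png');save(a,'t4.png')"
```

```text
t 7.8 pos [516.7  -9.3 244.9] yaw 0.159 F [0.2 0.  0.1] w 85.4  => shift [  42.9 -171.7    5. ] yaw -0.001 rows>= 5.0
top 36 [-51.3  65.2] [-26.4  90.5] ((-43.684383392333984, 82.73419952392578), (34.22987365722656, 17.49183464050293), 43.54084014892578)
top all ((-19.819698333740234, 71.71022033691406), (29.941696166992188, 68.66577911376953), 72.8372573852539)
side 485 [-54.2 -89.7] [27.6 92.5] ((-13.765174865722656, 1.4309616088867188), (81.41519927978516, 181.81158447265625), 0.5779436826705933)
side all ((-13.765174865722656, 1.4309616088867188), (81.41519927978516, 181.81158447265625), 0.5779436826705933)
```

View pics/s4.png

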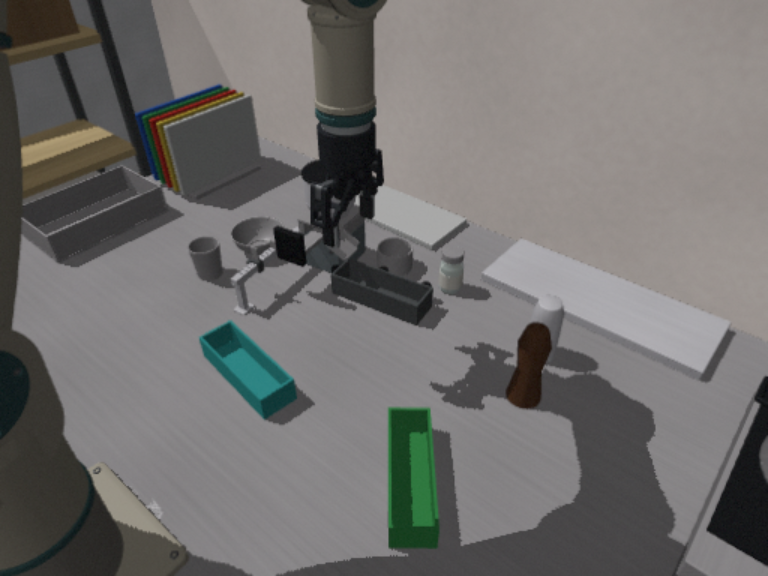

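step_arm --pt "0 -35 0" --pt "5 -70 0" --pt "10 -105 0" --pt "15 -140 0" --pt "17 -172 0" --pt "17 -172 0" --yaw '[0,0,0,0,0,0]' --gripper '[1,1,1,1,1,1]'

```text
clock: 8.4
eef_pos: [504.0, 172.2, 241.4]
tool_rot: [-3.137, 0.0, 0.169]
force: [-0.1, 0.5, 0.1]
width: 85.8
```

```bash
python3 -c "
from h import *
goto(533.2,167.4,124,0.16)"
```

```text
t 8.4 pos [504.  172.2 241.4] yaw 0.169 F [-0.1  0.5  0.1] w 85.8  => shift [ 28.   10.3 117.3] yaw 0.009 rows>= 3.0
```

step_arm --pt "10 3 10" --pt "20 6 20" --pt "26 8 30" --pt "26 8 30" --pt "26 8 30" --yaw '[0,0,0,0,0]' --gripper '[1,1,1,1,1]'

```text
clock: 8.82
eef_pos: [531.7, 159.0, 211.1]
tool_rot: [3.141, 0.002, 0.157]
force: [-1.1, 0.6, 0.2]
width: 85.3
```

```bash
python3 -c "
from h import *
goto(533.2,167.4,124,0.16)"
```

```text
t 8.8167 pos [531.7 159.  211.1] yaw 0.157 F [-1.1  0.6  0.2] w 85.3  => shift [ 3.  -8.  87.1] yaw -0.003 rows>= 3.0
```

step_arm --pt "3 -8 15" --pt "3 -8 35" --pt "3 -8 55" --pt "3 -8 70" --pt "3 -8 82" --pt "3 -8 87" --pt "3 -8 87" --yaw '[0,0,0,0,0,0,0]' --gripper '[1,1,1,1,1,1,1]'

```text
clock: 9.4
eef_pos: [533.1, 167.8, 124.2]
tool_rot: [3.142, 0.002, 0.158]
force: [-0.4, 0.4, -0.7]
width: 85.4
```

```bash
python3 -c "
from h import *
goto(533.2,167.4,124,0.16)
im=cams.get_image('side');save(im,'s5.png')
f=cv2.cvtColor(im['frame'],cv2.COLOR_RGB2BGR)[95:245,110:310];cv2.imwrite('pics/z5.png',cv2.resize(f,None,fx=4,fy=4,interpolation=cv2.INTER_CUBIC))"
```

```text
t 9.4 pos [533.1 167.8 124.2] yaw 0.158 F [-0.4  0.4 -0.7] w 85.4  => shift [0.1 0.4 0.2] yaw -0.002 rows>= 1.0
```

View pics/z5.png

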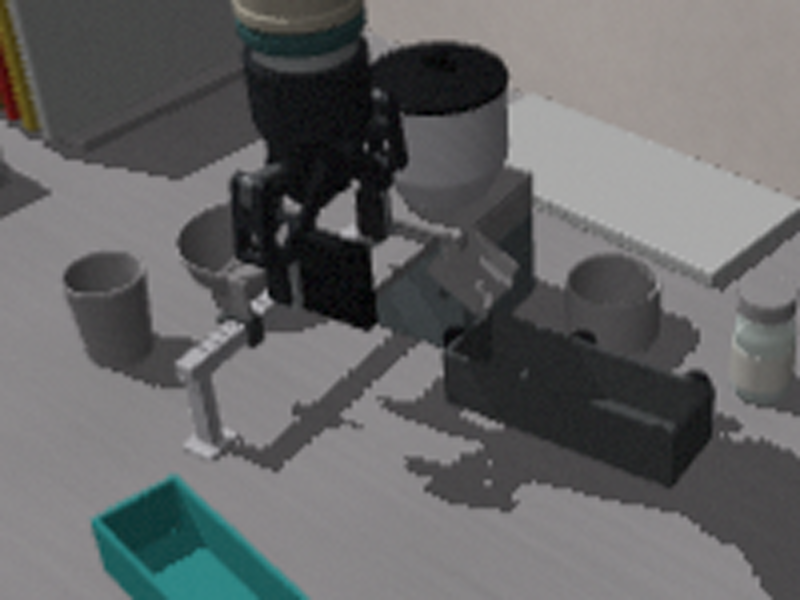

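The fingers stand either side of the black paddle (at about (335,280)), and the tin sits against the posts. Close.

step_arm --pt "0 0 0" --pt "0 0 0" --pt "0 0 0" --pt "0 0 0" --pt "0 0 0" --pt "0 0 0" --pt "0 0 0" --pt "0 0 0" --yaw '[0,0,0,0,0,0,0,0]' --gripper '[0.5,0,-0.5,-0.9,-1,-1,-1,-1]'

```text
clock: 10.12
eef_pos: [533.1, 167.8, 125.1]
tool_rot: [-3.141, 0.002, 0.159]
force: [-2.6, -1.0, 5.9]
width: 13.1
```

step_arm --pt "0 0 0" --pt "0 0 0" --pt "0 0 0" --yaw '[0,0,0]' --gripper '[-1,-1,-1]'

```text
clock: 10.37
eef_pos: [533.1, 167.8, 125.2]
tool_rot: [-3.141, 0.002, 0.159]
force: [-3.0, -0.5, 5.5]
width: 13.5
```

```bash
python3 -c "
from h import *
goto(533.2,167.4,124,0.16)
im=cams.get_image('side')
f=cv2.cvtColor(im['frame'],cv2.COLOR_RGB2BGR)[95:245,110:310];cv2.imwrite('pics/z6.png',cv2.resize(f,None,fx=4,fy=4,interpolation=cv2.INTER_CUBIC))"
```

```text
t 10.3667 pos [533.1 167.8 125.2] yaw 0.159 F [-3.  -0.5  5.5] w 13.5  => shift [0.1 0.4 1.2] yaw -0.001 rows>= 1.0
```

View pics/z6.png

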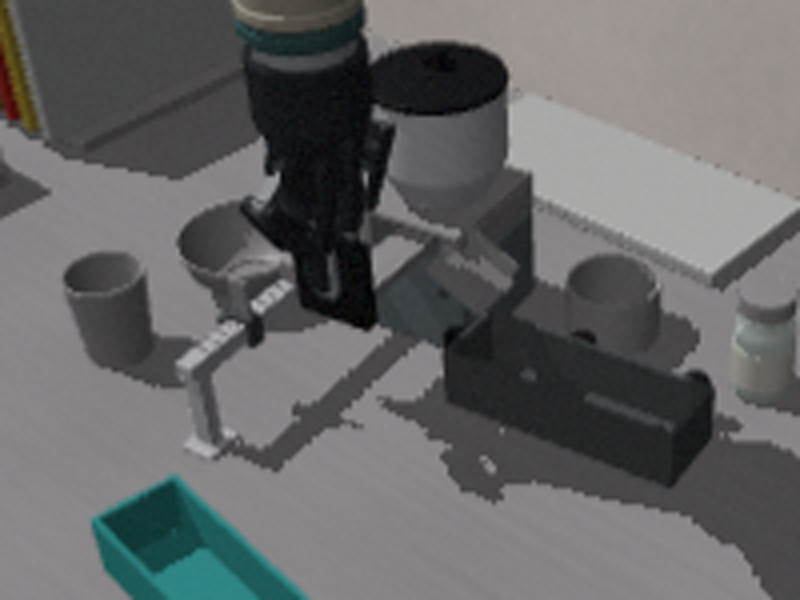

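```bash
cat >> h.py <<'E'
def tabfin(im,show=True):
    P=cloud(im);c_,s_=np.cos(SY),np.sin(SY)
    X=(P[...,0]-S0[0])*c_+(P[...,1]-S0[1])*s_;Y=-(P[...,0]-S0[0])*s_+(P[...,1]-S0[1])*c_;Z=P[...,2]
    m=(X>-185)&(X<-60)&(Y>183)&(Y<215)&(Z>88)&(Z<113)
    q=np.stack([X[m],Y[m],Z[m]],-1).round(0);return q[np.argsort(q[:,0])]
E
python3 -c "
from h import *
for c in('top','side'):
    q=tabfin(dict(np.load(c+'0.npz')))
    f=q[q[:,0]<-105];t=q[q[:,0]>-105]
    print(c,len(f),f[:,0].min(),f[:,0].max(),f.mean(0),np.median(f,0),'|',len(t),t[:,0].min(),t[:,0].max(),t.mean(0),np.median(t,0))
    print(f[f[:,2]>103].mean(0),t[t[:,2]>102].mean(0)); print(f.tolist());print(t.tolist())
"
```

```text
top 20 -120.0 -116.0 [-118.5   204.95  102.15] [-119.   205.5  105. ] | 17 -86.0 -82.0 [-85.         191.11764706 101.52941176] [-85. 192. 104.]
[-117.83333333  204.75        106.25      ] [-84.3 191.4 105.5]
[[-120.0, 204.0, 106.0], [-120.0, 202.0, 105.0], [-120.0, 200.0, 101.0], [-120.0, 205.0, 90.0], [-120.0, 207.0, 94.0], [-120.0, 209.0, 95.0], [-120.0, 211.0, 96.0], [-120.0, 212.0, 100.0], [-119.0, 208.0, 107.0], [-119.0, 199.0, 96.0], [-119.0, 206.0, 107.0], [-118.0, 199.0, 107.0], [-118.0, 211.0, 105.0], [-118.0, 201.0, 107.0], [-117.0, 206.0, 106.0], [-117.0, 199.0, 96.0], [-117.0, 203.0, 107.0], [-116.0, 199.0, 106.0], [-116.0, 208.0, 105.0], [-116.0, 210.0, 107.0]]
[[-86.0, 197.0, 93.0], [-86.0, 192.0, 105.0], [-86.0, 188.0, 101.0], [-86.0, 187.0, 97.0], [-86.0, 195.0, 92.0], [-86.0, 185.0, 96.0], [-86.0, 193.0, 90.0], [-86.0, 190.0, 102.0], [-85.0, 187.0, 106.0], [-85.0, 195.0, 104.0], [-85.0, 197.0, 105.0], [-85.0, 185.0, 104.0], [-84.0, 192.0, 105.0], [-84.0, 194.0, 108.0], [-84.0, 189.0, 107.0], [-83.0, 196.0, 106.0], [-82.0, 187.0, 105.0]]
side 35 -123.0 -116.0 [-120.2
[... 862 characters left out ...]
203.0, 98.0], [-119.0, 198.0, 109.0], [-119.0, 201.0, 108.0], [-118.0, 206.0, 109.0], [-118.0, 209.0, 108.0], [-118.0, 199.0, 92.0], [-118.0, 202.0, 94.0], [-116.0, 200.0, 93.0]]
[[-89.0, 193.0, 103.0], [-88.0, 185.0, 95.0], [-88.0, 183.0, 102.0], [-87.0, 197.0, 107.0], [-87.0, 184.0, 105.0], [-87.0, 188.0, 100.0], [-87.0, 187.0, 104.0], [-87.0, 189.0, 93.0], [-87.0, 185.0, 98.0], [-87.0, 192.0, 96.0], [-86.0, 194.0, 107.0], [-86.0, 191.0, 105.0], [-86.0, 195.0, 103.0], [-86.0, 192.0, 101.0], [-86.0, 184.0, 108.0], [-86.0, 189.0, 96.0], [-85.0, 198.0, 95.0], [-85.0, 197.0, 92.0], [-85.0, 188.0, 106.0], [-84.0, 193.0, 107.0], [-84.0, 189.0, 107.0], [-83.0, 197.0, 108.0], [-81.0, 197.0, 93.0]]
```

step_arm --pt "-4 0 -0.5" --pt "-8 0 -1" --pt "-12 0 -1" --pt "-16 0 -1" --pt "-20 0 -1" --pt "-24 0 -1" --pt "-28 0 -1" --pt "-30 0 -1" --yaw '[0,0,0,0,0,0,0,0]' --gripper '[-1,-1,-1,-1,-1,-1,-1,-1]'

```text
clock: 11.08
eef_pos: [504.7, 163.1, 125.2]
tool_rot: [3.141, -0.002, 0.158]
force: [5.9, 0.6, -14.4]
width: 13.2
```

```bash
python3 -c "
from h import *
goto(499.5,162.4,125,0.16)
for c in('side','top'):
    im=cams.get_image(c);q=tabfin(im);print(c,q.tolist())
    if c=='side':
        f=cv2.cvtColor(im['frame'],cv2.COLOR_RGB2BGR)[95:245,110:310];cv2.imwrite('pics/z7.png',cv2.resize(f,None,fx=4,fy=4,interpolation=cv2.INTER_CUBIC))"
```

```text
t 11.0833 pos [504.7 163.1 125.2] yaw 0.158 F [  5.9   0.6 -14.4] w 13.2  => shift [-5.3 -0.1  0.2] yaw -0.002 rows>= 1.0
side [[-122.0, 203.0, 106.0], [-122.0, 200.0, 104.0], [-122.0, 202.0, 93.0], [-122.0, 199.0, 91.0], [-121.0, 207.0, 107.0], [-121.0, 197.0, 101.0], [-121.0, 202.0, 109.0], [-121.0, 211.0, 106.0], [-121.0, 210.0, 90.0], [-121.0, 206.0, 95.0], [-121.0, 203.0, 89.0], [-121.0, 206.0, 92.0], [-121.0, 210.0, 93.0], [-121.0, 199.0, 93.0], [-120.0, 211.0, 109.0], [-120.0, 209.0, 103.0], [-120.0, 207.0, 97.0], [-120.0, 202.0, 99.0], [-120.0, 213.0, 98.0], [-120.0, 210.0, 96.0], [-120.0, 200.0, 96.0], [-120.0, 201.0, 105.0], [-119.0, 199.0, 106.0], [-119.0, 204.0, 94.0], [-119.0, 210.0, 99.0], [-119.0, 207.0, 100.0], [-119.0, 197.0, 110.0], [-119.0, 202.0, 108.0], [-119.0, 213.0, 101.0], [-118.0, 197.0, 96.0], [-118.0, 210.0, 108.0], [-118.0, 200.0, 102.0], [-117.0, 199.0, 92.0], [-117.0, 192.0, 93.0], [-117.0, 206.0, 109.0], [-117.0, 193.0, 106.0], [-116.0, 191.0, 100.0], [-116.0, 191.0, 107.0], [-116.0, 189.0, 98.0], [-116.0, 184.0, 106.0], [-116.0, 195.0, 102.0], [-116.0, 192.0, 96.0], [-115.0, 189.0, 100.0], [-115.0, 196.0, 98.0], [-115.0, 192.0, 103.0], [-115.0, 197.0, 94.0], [-114.0, 185.0, 108.0], [-114.0, 189.0, 106.0], [-114.0, 187.0, 97.0], [-114.0, 187.0, 100.0], [-114.0, 187.0, 94.0], [-114.0, 189.0, 103.0], [-114.0, 191.0, 93.0], [-113.0, 196.0, 106.0], [-112.0, 190.0, 108.0], [-112.0, 194.0, 106.0]]
top [[-120.0, 210.0, 98.0], [-120.0, 209.0, 95.0], [-119.0, 208.0, 88.0]]
```

View pics/z7.png

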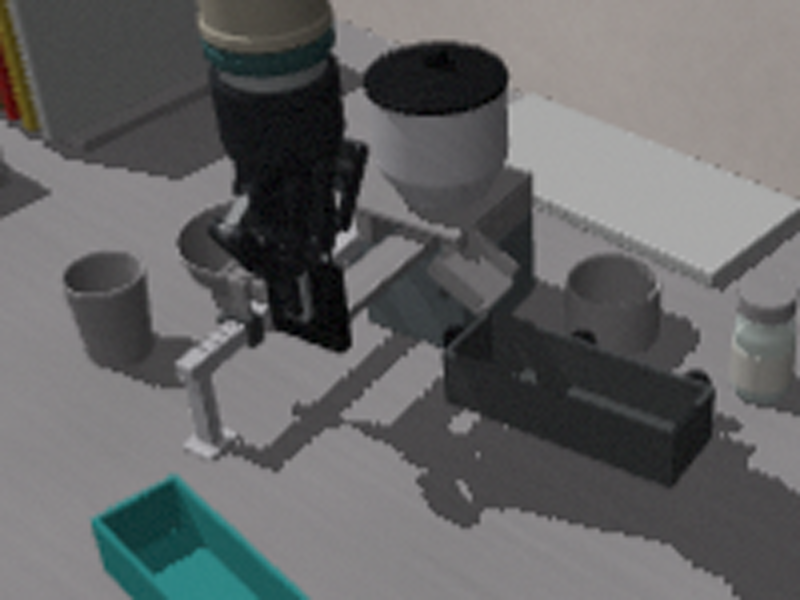

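step_arm --pt "-1 0 0.3" --pt "-2 0 0.6" --pt "-3 0 0.8" --pt "-4 0 0.8" --pt "-5 0 0.8" --pt "-5.5 0 0.8" --pt "-5.5 0 0.8" --pt "-5.5 0 0.8" --yaw '[0,0,0,0,0,0,0,0]' --gripper '[-1,-1,-1,-1,-1,-1,-1,-1]'

```text
clock: 11.85
eef_pos: [500.5, 162.4, 125.2]
tool_rot: [3.141, -0.004, 0.158]
force: [7.6, 0.7, -7.9]
width: 13.0
```

```bash
cat > c.py <<'E'
from h import *
goto(499.5,162.4,125,0.16)
for k in range(3):
    im=cams.get_image('side');q=tabfin(im);t=q[q[:,1]<196];f=q[q[:,1]>199]
    print(np.median(t,0),t[:,0].mean(),len(t),f[:,0].mean(),len(f))
a,b=tin()
goto(499.5,162.4,125,0.16)
save(b,'s8.png')
E
python3 c.py
```

```text
t 11.85 pos [500.5 162.4 125.2] yaw 0.158 F [ 7.6  0.7 -7.9] w 13.0  => shift [-1.  -0.1  0.2] yaw -0.002 rows>= 1.0
[-119.  190.  102.] -119.21052631578948 19 -119.75 28
[-120.   189.   102.5] -119.55555555555556 18 -120.17857142857143 28
[-119.  190.  102.] -119.15789473684211 19 -119.79310344827586 29
top 329 [-51.4 -89.3] [ 9.9 90.5] ((-20.870445251464844, 0.577392578125), (179.70358276367188, 61.14497375488281), 89.85820007324219)
top all ((-13.447916030883789, 0.5532302856445312), (179.6884765625, 76.01326751708984), 89.8353500366211)
side 485 [-54.8 -90. ] [27.5 91.2] ((-13.293533325195312, 0.5624465942382812), (81.87287902832031, 181.15411376953125), 0.38626623153686523)
side all ((-13.293533325195312, 0.5624465942382812), (81.87287902832031, 181.15411376953125), 0.38626623153686523)
t 12.1 pos [500.5 162.4 125.2] yaw 0.158 F [ 7.1  1.  -8.7] w 13.2  => shift [-1.  -0.1  0.2] yaw -0.002 rows>= 1.0
```

View pics/s8.png

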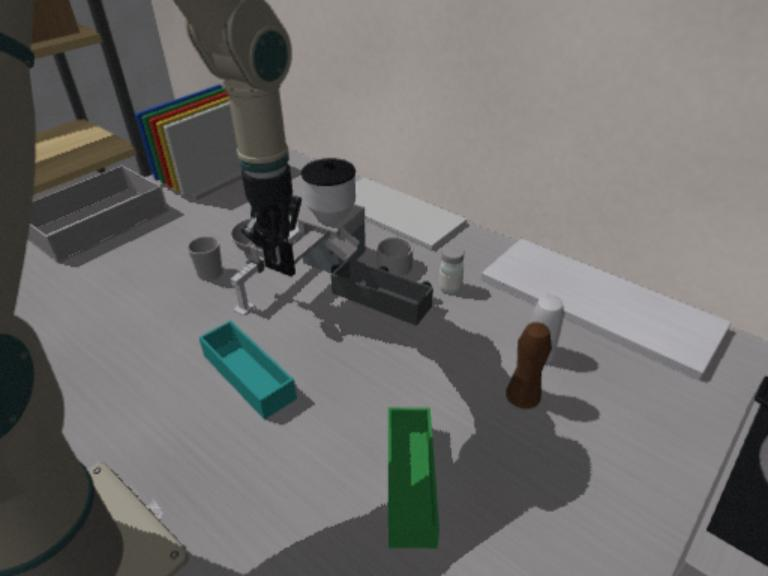

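step_arm --pt "-0.5 0 0.2" --pt "-0.7 0 0.3" --pt "-0.7 0 0.3" --pt "-0.7 0 0.3" --pt "-0.7 0 0.3" --pt "-0.7 0 0.3" --pt "-0.7 0 0.3" --pt "-0.7 0 0.3" --yaw '[0,0,0,0,0,0,0,0]' --gripper '[-1,-1,-1,-1,-1,-1,-1,-1]'

```text
clock: 12.77
eef_pos: [500.3, 162.3, 125.2]
tool_rot: [3.141, -0.005, 0.158]
force: [7.4, 1.6, -4.8]
width: 13.1
```

```bash
python3 c.py && python3 -c "
from h import *
print(ctrl.finish_job())"
```

```text
t 12.7667 pos [500.3 162.3 125.2] yaw 0.158 F [ 7.4  1.6 -4.8] w 13.1  => shift [-0.7 -0.2  0.2] yaw -0.002 rows>= 1.0
[-119.5  190.   102.5] -119.15 20 -120.25925925925925 27
[-120.  189.  102.] -119.73684210526316 19 -119.82758620689656 29
[-119.   190.   101.5] -118.94444444444444 18 -119.96153846153847 26
top 329 [-51.4 -89.2] [10.6 90.4] ((-20.41093635559082, 0.6383056640625), (61.50554656982422, 179.76156616210938), 0.17807510495185852)
top all ((-12.813373565673828, 0.6619186401367188), (76.70075225830078, 179.76156616210938), 0.17807511985301971)
side 474 [-54.3 -90.3] [24.8 91.7] ((-14.622480392456055, 0.6933059692382812), (182.2021026611328, 78.5768814086914), 89.62530517578125)
side all ((-13.040882110595703, 0.682952880859375), (182.2021026611328, 81.7401351928711), 89.62530517578125)
t 13.0167 pos [500.2 162.4 125.2] yaw 0.158 F [ 7.   0.7 -5.6] w 13.4  => shift [-0.7 -0.1  0.2] yaw -0.002 rows>= 1.0
the job is handed in; nothing more can be done
None
```

The tin is home and the slide is held at the pointer; I handed the job in at about 13 s of the 54 s allowed, and no verdict came back. I gripped the dark tin, turned it square, and pressed it against the back posts and the end post until I felt contact. After letting it go I pinched the paddle and pulled the slide out about 33 mm.

Last checks:
- **Tin:** the top camera puts its centre at station (-20.4, 0.6) mm, against home at (-20, 0), turned by about 0.003 rad.
- **Slide:** the tab is within about 1 mm of the pointer along the station's x, by the side camera only. The top camera could not be used for it, because the tab was hidden behind the gripper.
- **Grip:** the fingers still hold the paddle at 13 mm opening, with about 7 N of spring pull on the tool.
- **Other kitchen things:** they looked unmoved in the last side picture I viewed, just before the final 0.7 mm adjustment. I did not measure their positions again.

One disagreement: the side camera's tin outline took in the back posts, so its x centre (about -13 to -15 mm) is not usable. I relied on the top camera and the felt contact for that direction.

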